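# Seat the centrifuge rotor on its drive and close the lid

## Task

Put the rotor back into the small bench centrifuge, keeping it upright: set it on the drive spindle and, pressing only lightly (the spindle bends and its mounts tear if you force it), turn it until its slots drop over the drive key and it sits fully home. Then let go and close the centrifuge lid completely, leaving the other things on the bench where they are.

Things in the scene. Friction and masses are not known exactly. Their poses are not given: they have to be found in the camera images.
- rotor: Round slate-blue aluminium angle rotor, 92 mm across, 40 mm high, 0.26 to 0.40 kg, twelve dark tube pockets in its cone, black knurled knob on top (26 mm across, 40 mm tall, its top 80 mm above the foot). Stands upright on its foot ring (76 mm). Origin: centre of the foot's underside; z up; x and y along the two crossed slots underneath
- rotor_bore (a point): mouth of the rotor's blind central bore (16 mm across, 33 mm deep), centre of the drive face underneath, 2 mm above the foot; axes as the rotor's. The drive face is cut by two crossed slots along x and y, 9 mm wide, 10 mm deep, so the rotor fits over the drive key at every quarter turn, within about 2.5 degrees
- rotor_knob (a point): point on the rotor's axis to grip the knob, 68 mm above the foot, 12 mm below the knob's top; the fingertips may reach 38 mm below the knob's top
- centrifuge: White bench centrifuge with dark base, 195 mm deep, 150 wide, 120 high without its lid, fixed. Origin on the bench under the spindle axis; x points to its rear (lid hinge), the control front lies 80 mm to -x, the rear 115 mm to +x. In its top a steel bowl, 110 mm across, floor 55 mm above the bench, with the upright drive spindle in the middle
- spindle_tip (a point): tapered top of the spindle's 14 mm shaft, 100 mm above the bench; the shaft is 30 mm tall and stands on a 46 mm round shoulder. Across it, on the shoulder, lies a straight flat-topped brass drive key, 7 mm wide, 42 mm long, 9 mm high. The key stands at a different, unmeasured angle each time. The spindle is braked: it turns only above 0.35 N m
- seat (a point): fixed point on the spindle axis, 68 mm above the bench: the rotor's origin when fully home (about 1 mm lower by its weight). With the slots not over the key it stays 9 mm higher. The spindle stands on rubber mounts that yield straight down, about 1 mm per 4 N, up to 5 mm (20 N), then it is rigid; over 30 N damages it. Home, the knob's top is 28 mm above the bowl's rim
- lid (a joint): the lid's angle in rad: 0 closed, about 1.6 upright open as found. A stiff hinge (about 0.45 N m) keeps it where it is left. If the rotor is not home its knob fouls the lid before it is shut
- lid_hinge (a point): middle of the lid's hinge line, 100 mm behind the spindle axis and 123 mm above the bench; it runs along the centrifuge's y
- lid_edge (a point): middle of the lid's outer face (top when closed, rear when open), 10 mm from the free edge; 173 mm from the hinge along the lid, 33 mm off its rim plane. The lid is a clear tray-shaped cover, 189 x 150 x 33 mm, dark rim. z points out of the outer face, x from free edge to hinge. Push it shut with closed fingers, first from behind, then from above
- cream_jar: white jar with black lid, 55 mm across, 44 mm high; a bystander; origin under its centre
- timer: small white timer, 58 x 62 x 18 mm; a bystander; origin under its centre
- petri_dish: clear glass dish, 65 mm across, 17 mm high; a bystander; origin under its centre
- label_tape: roll of white tape lying flat, 66 mm across, 19 mm high; a bystander; origin under its centre
- tweezers: steel tweezers lying flat, 131 mm long, 10 mm wide; a bystander; origin under the centre

How it is judged:
On the way:
1. the rotor has dropped over the drive key and sits fully home on the spindle (z of rotor in the frame of seat between -0.007 and 0.003 m and horizontal distance between rotor and seat below 0.003 m and angle between rotor's own z axis and vertical below 0.05 rad), for 0.2 s.
At the end, for the whole second after the job is handed in: The rotor sits fully home on the spindle (its origin less than 3 mm above the seat point and within 3 mm of the axis, tilted less than 0.05 rad), at rest and released; the lid is closed to within 0.04 rad (all of step 1 and linear speed of rotor below 0.02 m/s and value of joint lid below 0.04 rad); the robot touches nothing.
It fails at once if the rotor is pressed or knocked against the centrifuge with more than 30 N (contact force between rotor and centrifuge above 30 N).
It fails at once if the rotor is tipped over or carried tilted by more than 35 degrees (angle between rotor's own z axis and vertical above 0.61 rad).
It fails at once if a bystander (jar, timer, petri dish, tape, tweezers) is moved by more than 3 cm (distance of any of cream_jar, timer, petri_dish, label_tape, tweezers from where it was at the start of the episode above 0.03 m).
It also fails if it takes over 67 s, if anything falls off the work surface, if the arm or the gripper's body presses on something with over 40 N, if the wrist force passes 120 N, or if a joint passes its speed limit or range.

## Robot

A 6-joint arm with a two-finger parallel gripper is mounted at the origin on a cart in front of the work surface, level with it; the furniture and walls round the work are solid. World frame = base frame: x ahead of the robot, y to its left, z up, the work surface at z = 0. Lengths are in m, angles in rad, forces in N, time in s.
With the tool pointing down it reaches from about 0.375 to 0.9 m from the base axis. Payload 3.1 kg.
Tool frame: the origin (TCP) lies between the finger pads; the fingertips stand manip.finger_overhang ahead of it and the grasp point (between the pads) lies 5 mm behind it (manip.finger_overhang is the distance from the TCP to the fingertips, in m); z points along the fingers, y is the line along which they close (so a half turn about z gives the same grasp; the last joint's range is limited). The gripper opens to 85 mm and grips with 20 to 120 N. Pads are 22 mm wide; open, the fingers measure 114 mm over their backs; the gripper's body (76 mm by 85 mm) begins 54 mm behind the grasp point. The pads swing forward as they close: fully open they stand 13 mm farther back than shut.
Start: joints at [1.151, 0.527, 1.433, -0, 1.181, -0.178], TCP at [0.15, 0.607, 0.245] pointing down, gripper open.
Joint ranges: [-3.08, 3.08], [-0.75, 2.2], [0.22, 2.44], [-1.43, 4.57], [0, 2.65], [-2.85, 2.85]. Speed limits (rad/s): [2.79, 2.79, 3.14, 3.14, 3.14, 3.14].

## Interface

Orientations are given as a unit quaternion [x, y, z, w].
In Python, from station import manip gives the robot as it stands.
- The arm moves only by the tool drive_tool, never from a script. Its argument "plan" is a list of rows, each a list of 7 numbers: the shift along the tool's x, y, z in m, then the turn, a rotation vector about the tool's x, y, z in degrees, then the opening, from -1 (shut) to 1 (fully open). In form: [[x, y, z, wx, wy, wz, gripper], ...]. A call has 1 to 10 rows; each row shifts and turns the commanded pose from where the row before left it, along the tool's axes as they then stand; what a row does not reach is not made up. A row lasts 1/10 s, in which the tool goes at most 50 mm and 8.59 degrees, less where a joint would pass 70% of its speed; a pose out of reach is approached as far as the arm can. A call is refused whole if a number of a shift passes 0.05 or a number of a turn 8.59, either way. A call with a gripper value outside its range is refused whole. The fingers move at their own pace and stop on an object; "newtons" is the grip in N (left out, the last holds). Time passes only in rows, so rows that do not move let the fingers close. It gives the time, the measured TCP pose, the force, the opening and the grip force at its end, in the units of the state.
- manip.sense(): the state, without advancing time (a new reading comes with each control period).
- manip.snapshot(name): name is "scene" or "top" or "wrist"; returns a dict with "image" (480x640x3 uint8, red, green, blue), "z_map" (480x640 float32, m along the optical axis (not along the pixel's ray), 0 where there is no reading), "fov_y" (degrees; the focal length in pixels is half the picture's height over the tangent of half this angle, whatever the lens; pixels are square), "cx", "cy" (the principal point, pixels), "extrinsics" (4x4, takes a point from camera to world coordinates); the wrist camera has in their place "mount" (4x4, takes a point from camera to tool coordinates, whose origin is the TCP and whose axes are the flange's). Camera axes: x right, y up, looking along -z (the intrinsics and any distortion apply to the point x, -y, -z); pixel columns grow to the right and rows downward; lengths in m; the calibration is good to about 2 mm. A picture is of the moment at which its call begins: read the wrist's pose just before it.
- manip.sign_off(): hands the job in; it is judged then, once.
The state is a dict: "t": time; "q": joint angles; "qd": joint speeds; "tau": joint torques, N m; "tcp_pos": TCP position; "tool_rot": TCP orientation; "force": force on the tool from outside, world axes, zero at the start; "ft_torque": the same for the moment, N m; "finger_gap": opening from 0.0 (shut) to 1.0 (fully open); "gripper_force": force on a finger pad.
Only numpy, scipy, OpenCV 4.12 (cv2) and the standard library are available. Lean on these libraries where they do the work, as an engineer would, in place of code of your own. Each camera call takes 0.05 s, during which the arm holds its last target. There are 200 camera calls.

## Working session

There is one attempt and no reset: what is moved stays moved. The work goes in short steps, Python scripts to look and compute and a tool call to move; the robot and the scene stay as the last step left them, time stands still between calls to the robot, and variables do not carry over. Pictures are saved under pics/ and viewed, at most 10 in all, crops included, and the job is handed in when it is done.

Besides the shell and the picture viewer there is one more tool, called after "Emit:" by a JSON object that holds its "method" and its "body". drive_tool: Moves the arm, as the interface text tells. Its arguments: {"type":"object","properties":{"plan":{"type":"array"},"newtons":{"type":"number"}},"required":["plan"]}

```bash
mkdir -p pics
cat > h.py <<'E'
import numpy as np, cv2, sys
from scipy.spatial.transform import Rotation as R
from station import manip
def save(s,n): cv2.imwrite(f'pics/{n}.png',s['image'][:,:,::-1])
def ext(s,st=None):
    if 'extrinsics' in s: return np.array(s['extrinsics'])
    T=np.eye(4);T[:3,:3]=R.from_quat(st['tool_rot']).as_matrix();T[:3,3]=st['tcp_pos'];return T@np.array(s['mount'])
def cloud(s,st=None):
    f=240/np.tan(np.radians(s['fov_y'])/2);z=s['z_map'];v,u=np.mgrid[:480,:640]
    P=np.stack([(u-s['cx'])/f*z,-(v-s['cy'])/f*z,-z],-1);T=ext(s,st)
    W=P@T[:3,:3].T+T[:3,3];W[z==0]=np.nan;return W
def ray(s,u,v,h,st=None):
    f=240/np.tan(np.radians(s['fov_y'])/2);T=ext(s,st)
    d=T[:3,:3]@np.array([(u-s['cx'])/f,-(v-s['cy'])/f,-1]);o=T[:3,3];return o+d*(h-o[2])/d[2]
E
python3 - <<'E'
from h import *
st=manip.sense();print(st,manip.finger_overhang)
for n in('scene','top'):
    s=manip.snapshot(n);save(s,n+'0');print(n,{k:v for k,v in s.items() if k not in('image','z_map')})
    np.savez(n+'0.npz',**s)
E
```

```text
{'t': 0.0, 'q': array([ 1.15052345e+00,  5.28471965e-01,  1.43392117e+00, -3.11276864e-05,
        1.18139772e+00, -1.78506469e-01]), 'qd': array([ 0.00035092,  0.0004598 , -0.00095875,  0.00152801, -0.00021031,
        0.00161904]), 'tau': array([ 1.20518903e-04, -4.42349768e+01, -1.78026527e+01, -2.39898418e-04,
        8.47144373e-03, -7.70232901e-06]), 'tcp_pos': array([0.14933058, 0.6061802 , 0.24432403]), 'tool_rot': array([ 1.20583057e-01,  9.92702633e-01, -1.05445388e-03, -3.10413585e-04]), 'force': array([0.40358953, 0.3919564 , 0.10754616]), 'ft_torque': array([ 0.03204376,  0.02835399, -0.00600248]), 'gripper_force': 0.0, 'finger_gap': 1.000108647920416} 0.014
scene {'fov_y': 42.50335192620569, 'cx': 328.2500157525567, 'cy': 231.69713426430567, 'extrinsics': array([[ 8.52631627e-01,  2.77012575e-01, -4.43038760e-01,
        -1.66244757e-01],
       [-5.22511906e-01,  4.50751129e-01, -7.23743551e-01,
        -1.25731171e+00],
       [-7.85843799e-04,  8.48579668e-01,  5.29067037e-01,
         9.22277088e-01],
       [ 0.00000000e+00,  0.00000000e+00,  0.00000000e+00,
         1.00000000e+00]])}
top {'fov_y': 56.727413719220344, 'cx': 322.84007447451387, 'cy': 233.18569754594023, 'extrinsics': array([[ 0.00933092,  0.99443247, -0.10496193,  0.41194472],
       [-0.99993574,  0.00995499,  0.0054234 , -0.14257784],
       [ 0.0064381 ,  0.10490458,  0.99446145,  1.11583147],
       [ 0.        ,  0.        ,  0.        ,  1.        ]])}
```

View pics/scene0.png

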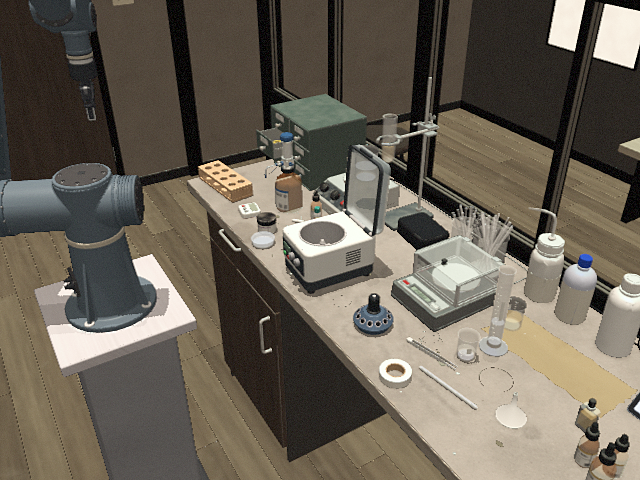

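View pics/top0.png

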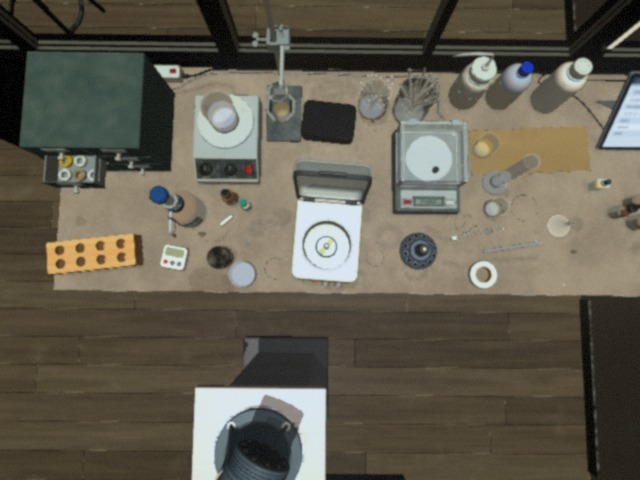

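The rotor is at about (418,251) in the top view, or (373,315) in the scene view. The centrifuge bowl is at about (326,246), with its lid open toward the rear (+x) and its front toward the robot. The balance lies behind and to the left of the rotor.

Run:
```python
from h import *
s=dict(np.load('top0.npz'));W=cloud(s)
def circ(m):
    p=W[m][:,:2];A=np.c_[2*p,np.ones(len(p))];b=(p**2).sum(1);c=np.linalg.lstsq(A,b,rcond=None)[0];return c[:2],np.sqrt(c[2]+c[:2]@c[:2]),len(p)
v,u=np.mgrid[:480,:640]
roi=(u>395)&(u<442)&(v>228)&(v<275)
k=roi&(W[...,2]>.07);print('knob',np.nanmean(W[k],0),k.sum(),W[k][:,2].max())
g=roi&(W[...,2]>.012);print('rotor all',(np.nanmin(W[g],0)+np.nanmax(W[g],0))/2)
hsv=cv2.cvtColor(s['image'],cv2.COLOR_RGB2HSV)
for h in(.02,.03,.04):print('rotor center px ray',ray(s,418.5,251,h))
c=(u>290)&(u<362)&(v>205)&(v<283)
top=c&(W[...,2]>.115)&(W[...,2]<.13)
P=W[top];print('ctop z',np.median(P[:,2]));rect=cv2.minAreaRect(P[:,:2].astype(np.float32));print(rect)
r=(np.hypot(u-326,v-245)<35)
im=s['image'][205:290,285:370];cv2.imwrite('pics/crop1.png',cv2.resize(im[:,:,::-1],None,fx=7,fy=7,interpolation=cv2.INTER_CUBIC))
sp=(np.hypot(u-326,v-245)<14);
zz=W[sp];print('spindle top',zz[zz[:,2]>.09].mean(0),(zz[:,2]>.09).sum(),zz[:,2].max())
low=(u>292)&(u<362)&(v>205)&(v<283)&(W[...,2]<.11)&(W[...,2]>.04)
# bowl rim via contour of hole
hole=((np.hypot(u-326,v-245)<32)&(W[...,2]<.112)).astype(np.uint8)
cn=max(cv2.findContours(hole,0,1)[0],key=cv2.contourArea);print(cv2.fitEllipse(cn));e=cv2.fitEllipse(cn)[0];print(ray(s,*e,.12))
```

```text
knob [ 0.48623001 -0.3827736   0.07897679] 98 0.08473625868971801
rotor all [ 0.4859582  -0.38420468  0.04869754]
rotor center px ray [ 0.48569718 -0.38541204  0.02      ]
rotor center px ray [ 0.48502416 -0.38319606  0.03      ]
rotor center px ray [ 0.48435113 -0.38098008  0.04      ]
ctop z 0.1200966141081361
((0.49844035506248474, -0.15555211901664734), (0.14945076406002045, 0.1741170585155487), 86.04557800292969)
spindle top [ 0.49107918 -0.15516759  0.09718377] 28 nan
((325.8171081542969, 245.1464385986328), (47.4393310546875, 47.74898910522461), 110.7925796508789)
[ 0.49010264 -0.15494798  0.12      ]
```

View pics/crop1.png

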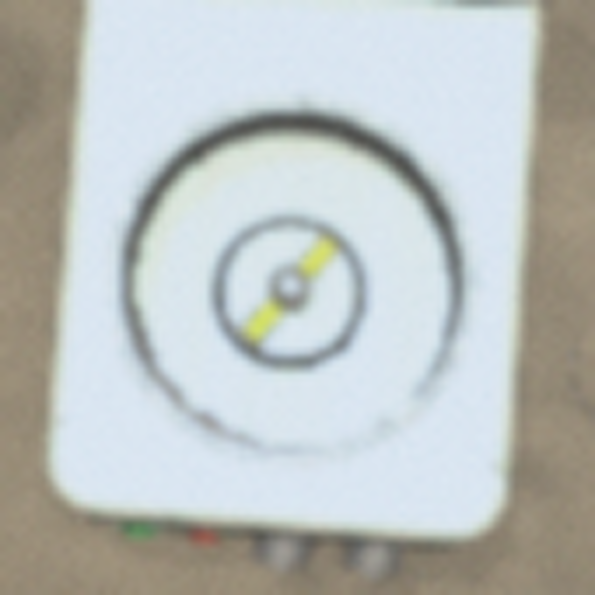

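Emit:
{"method": "drive_tool", "body": {"plan": [[0, 0, -0.006, 0, 0, 8.45, 1], [0, 0, -0.006, 0, 0, 8.45, 1], [0, 0, -0.006, 0, 0, 8.45, 1], [0, 0, -0.006, 0, 0, 8.45, 1], [0, 0, -0.006, 0, 0, 8.45, 1], [0, 0, -0.006, 0, 0, 8.45, 1], [0, 0, -0.006, 0, 0, 8.45, 1], [0, 0, -0.006, 0, 0, 8.45, 1], [0, 0, -0.006, 0, 0, 8.45, 0.18]]}}

```text
t: 1.0
tcp_pos: [0.1495, 0.6065, 0.299]
tool_rot: [0.709, 0.706, -0.001, 0.0]
force: [-0.7, -0.1, -0.0]
finger_gap: 0.858
gripper_force: 0.0
```

Run:
```python
from h import *
st=manip.sense();print(st['tcp_pos'],R.from_quat(st['tool_rot']).as_matrix().round(3),st['q'])
s=dict(np.load('top0.npz'))
a,b=ray(s,285+333/7-.43,205+243/7-.43,.079),ray(s,285+248/7-.43,205+340/7-.43,.079);print('key',a,b,np.degrees(np.arctan2(*(a-b)[1::-1])))
s=manip.snapshot('wrist');print(s['mount'].round(3),s['fov_y'],s['cx'],s['cy'])
```

```text
[0.14945213 0.60645923 0.29895583] [[ 0.004  1.    -0.001]
 [ 1.    -0.004 -0.001]
 [-0.001 -0.001 -1.   ]] [1.15050461e+00 4.74508404e-01 1.36956345e+00 2.31971834e-05
 1.29882646e+00 1.15493511e+00]
key [ 0.50723358 -0.17015197  0.079     ] [ 0.47447536 -0.14203695  0.079     ] -40.6381222481175
[[ 0.002  0.961  0.277  0.07 ]
 [ 1.    -0.002 -0.001 -0.   ]
 [-0.     0.277 -0.961 -0.129]
 [ 0.     0.     0.     1.   ]] 64.60204657645345 321.3830440434322 238.52713339774692
```

Emit:
{"method": "drive_tool", "body": {"plan": [[-0.034, 0.028, 0, 0, 0, 0, 0.18], [-0.034, 0.028, 0, 0, 0, 0, 0.18], [-0.034, 0.028, 0, 0, 0, 0, 0.18], [-0.034, 0.028, 0, 0, 0, 0, 0.18], [-0.034, 0.028, 0, 0, 0, 0, 0.18], [-0.034, 0.028, 0, 0, 0, 0, 0.18], [-0.034, 0.028, 0, 0, 0, 0, 0.18], [-0.034, 0.028, 0, 0, 0, 0, 0.18], [-0.034, 0.028, 0, 0, 0, 0, 0.18]]}}

```text
t: 1.95
tcp_pos: [0.4028, 0.2996, 0.299]
tool_rot: [0.706, 0.709, -0.0, -0.0]
force: [1.1, 0.7, -0.1]
finger_gap: 0.587
gripper_force: 0.0
```

Emit:
{"method": "drive_tool", "body": {"plan": [[-0.045, 0.009, 0, 0, 0, 0, 0.18], [-0.045, 0.009, 0, 0, 0, 0, 0.18], [-0.045, 0.009, 0, 0, 0, 0, 0.18], [-0.045, 0.009, 0, 0, 0, 0, 0.18], [-0.045, 0.009, 0, 0, 0, 0, 0.18], [-0.045, 0.009, 0.01, 0, 0, 0, 0.18], [-0.045, 0.009, 0.01, 0, 0, 0, 0.18], [-0.045, 0.009, 0.01, 0, 0, 0, 0.18], [-0.045, 0.009, 0.01, 0, 0, 0, 0.18], [-0.045, 0.009, 0.01, 0, 0, 0, 0.18]]}}

```text
t: 2.95
tcp_pos: [0.4927, -0.1504, 0.2486]
tool_rot: [0.706, 0.709, 0.0, -0.0]
force: [0.9, 0.2, 0.1]
finger_gap: 0.589
gripper_force: 0.0
```

Emit:
{"method": "drive_tool", "body": {"plan": [[0, 0, 0, 0, 0, 0, 0.18], [0, 0, 0, 0, 0, 0, 0.18]]}}

```text
t: 3.15
tcp_pos: [0.4923, -0.1493, 0.2484]
tool_rot: [0.707, 0.707, -0.0, -0.001]
force: [-0.8, 0.1, 0.3]
finger_gap: 0.591
gripper_force: 0.0
```

Run:
```python
from h import *
st=manip.sense();print(st['tcp_pos'],R.from_quat(st['tool_rot']).as_matrix().round(4))
s=manip.snapshot('wrist');save(s,'w1');np.savez('w1.npz',**s,tcp_pos=st['tcp_pos'],tool_rot=st['tool_rot'])
```

```text
[ 0.49232564 -0.14925809  0.24842741] [[-8.0e-04  1.0e+00 -1.9e-03]
 [ 1.0e+00  8.0e-04  1.5e-03]
 [ 1.5e-03 -1.9e-03 -1.0e+00]]
```

View pics/w1.png

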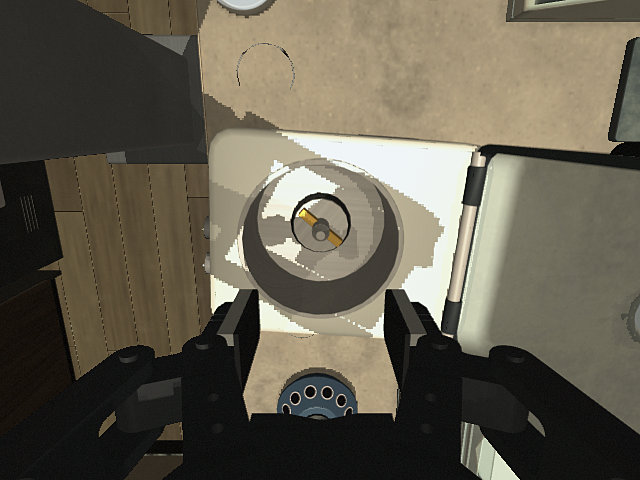

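The wrist view shows the spindle tip at about (320,230), the brass key running from upper left to lower right (302,213 to 342,243), the shoulder ring round (321,222), and the hinge on the right at column 465.

```bash
cat >> h.py <<'E'
def hou(s,st,roi,rr,h,name):
    x0,y0,x1,y1=roi;g=cv2.cvtColor(s['image'],cv2.COLOR_RGB2GRAY)[y0:y1,x0:x1];g=cv2.resize(g,None,fx=4,fy=4,interpolation=cv2.INTER_CUBIC)
    c=cv2.HoughCircles(g,cv2.HOUGH_GRADIENT,1.2,400,param1=100,param2=15,minRadius=rr[0]*4,maxRadius=rr[1]*4)
    if c is None: print(name,'none');return
    c=c[0,0]/4;u,v=c[0]+x0-.375,c[1]+y0-.375;print(name,(u,v,c[2]),ray(s,u,v,h,st).round(4))
E
python3 - <<'E'
from h import *
s=dict(np.load('w1.npz'));st=s;W=cloud(s,st);v,u=np.mgrid[:480,:640]
m=(np.hypot(u-320,v-230)<16)&(W[...,2]>.09)&(W[...,2]<.11);print('tip',m.sum(),np.nanmean(W[m],0),(np.nanmin(W[m],0)+np.nanmax(W[m],0))/2, np.nanmax(W[m],0)-np.nanmin(W[m],0),u[m].mean(),v[m].mean())
hou(s,st,(285,185,357,260),(26,33),.07,'shoulder')
hou(s,st,(303,213,338,247),(6,13),.099,'tip')
hole=((np.hypot(u-320,v-237)<88)&(W[...,2]<.112)).astype(np.uint8)
cn=max(cv2.findContours(hole,0,1)[0],key=cv2.contourArea);e=cv2.fitEllipse(cn);print(e,ray(s,*e[0],.12,st))
hsv=cv2.cvtColor(s['image'],cv2.COLOR_RGB2HSV);b=(hsv[...,0]>12)&(hsv[...,0]<28)&(hsv[...,1]>130)&(np.hypot(u-320,v-225)<32)
P=np.array([ray(s,x,y,.079,st) for x,y in zip(u[b],v[b])]);c=P[:,:2].mean(0);ev=np.linalg.svd(P[:,:2]-c)[2][0];print('key',b.sum(),c,np.degrees(np.arctan2(ev[1],ev[0])))
top=(u>205)&(u<470)&(v>130)&(v<285)&(abs(W[...,2]-.12)<.006);print(cv2.minAreaRect(W[top][:,:2].astype(np.float32)),np.median(W[top][:,2]))
E
```

```text
tip 254 [ 0.49139399 -0.15490556  0.09617504] [ 0.49135766 -0.15624522  0.09600671] [0.01326282 0.01386414 0.01131204] 320.5275590551181 232.46456692913387
shoulder (np.float32(320.475), np.float32(221.975), np.float32(29.81)) [ 0.4912 -0.1529  0.07  ]
tip (np.float32(320.175), np.float32(231.675), np.float32(9.12)) [ 0.4911 -0.1535  0.099 ]
((320.2977294921875, 236.4631805419922), (143.69334411621094, 150.61631774902344), 90.6109619140625) [ 0.49131793 -0.15140134  0.12      ]
key 295 [ 0.49135543 -0.15528339] -39.82252390165035
((0.5044509768486023, -0.13477104902267456), (0.19069206714630127, 0.10949677228927612), 0.1356315314769745) 0.11987596813439716
```

Emit:
{"method": "drive_tool", "body": {"plan": [[-0.047, -0.001, 0, 0, 0, 0, 0.18], [-0.047, -0.001, 0, 0, 0, 0, 0.18], [-0.047, -0.001, 0, 0, 0, 0, 0.18], [-0.047, -0.001, 0, 0, 0, 0, 0.18], [-0.047, -0.001, 0, 0, 0, 0, 0.18], [0, 0, 0, 0, 0, 0, 0.18], [0, 0, 0, 0, 0, 0, 0.18]]}}

```text
t: 3.9
tcp_pos: [0.4883, -0.3825, 0.2492]
tool_rot: [0.706, 0.708, 0.0, -0.001]
force: [0.0, 0.2, 0.7]
finger_gap: 0.592
gripper_force: 0.0
```

Run:
```python
from h import *
st=manip.sense();print(st['tcp_pos'])
s=manip.snapshot('wrist');save(s,'w2');np.savez('w2.npz',**s,tcp_pos=st['tcp_pos'],tool_rot=st['tool_rot'])
W=cloud(s,st);v,u=np.mgrid[:480,:640]
m=(abs(u-320)<90)&(abs(v-240)<100)&(W[...,2]>.073)&(W[...,2]<.09);print(m.sum(),np.nanmean(W[m],0),np.nanmean(u[m]),v[m].mean(),(W[m].min(0)+W[m].max(0))/2,np.ptp(W[m],0))
```

```text
[ 0.48832436 -0.3825483   0.24920174]
735 [ 0.48702588 -0.38433996  0.07920852] 319.8489795918367 222.065306122449 [ 0.48674865 -0.38522543  0.07742416] [0.02537479 0.02502037 0.00868968]
```

View pics/w2.png

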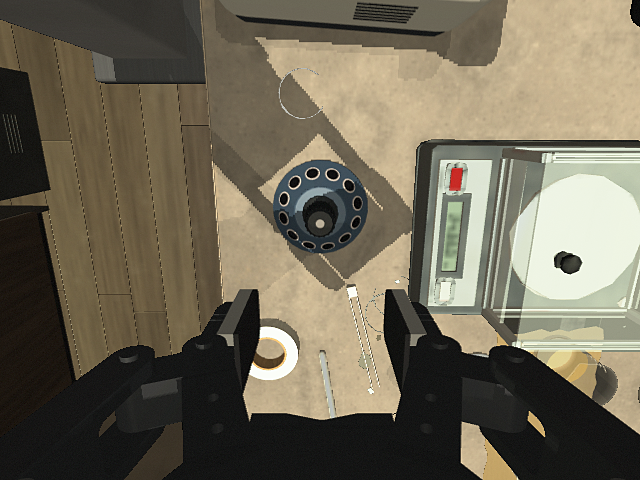

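Run:
```python
from h import *
s=dict(np.load('w2.npz'));st=s;W=cloud(s,st);v,u=np.mgrid[:480,:640]
m=(np.hypot(u-320,v-220)<22)&(W[...,2]>.077);print(m.sum(),np.nanmean(W[m],0),np.ptp(W[m],0),u[m].mean(),v[m].mean())
hou(s,st,(297,197,343,243),(12,20),.08,'knobtop')
hou(s,st,(265,150,375,262),(42,52),.025,'body')
hsv=cv2.cvtColor(s['image'],cv2.COLOR_RGB2HSV);b=((hsv[...,1]>60)&(hsv[...,0]>95)&(hsv[...,0]<125)&(np.hypot(u-320,v-206)<60)).astype(np.uint8)
cn=np.vstack(cv2.findContours(b,0,1)[0]);hh=cv2.convexHull(cn);print(cv2.minEnclosingCircle(hh),cv2.fitEllipse(hh));e=cv2.fitEllipse(hh)[0];print(ray(s,*e,.02,st),ray(s,*e,.03,st))
# same fits for tip by height
w=dict(np.load('w1.npz'));W=cloud(w,w);m=(np.hypot(u-320,v-230)<16)&(W[...,2]>.0975)&(W[...,2]<.11);print('tip',m.sum(),np.nanmean(W[m],0),np.ptp(W[m],0))
```

```text
657 [ 0.48705341 -0.38486776  0.07962044] [0.02445066 0.02421416 0.00475335] 319.87823439878235 222.8173515981735
knobtop (np.float32(319.875), np.float32(223.175), np.float32(12.36)) [ 0.4871 -0.385   0.08  ]
body (np.float32(319.975), np.float32(205.875), np.float32(47.19)) [ 0.4869 -0.3817  0.025 ]
((319.83782958984375, 206.23648071289062), 46.891292572021484) ((319.8465881347656, 206.13819885253906), (92.54621887207031, 93.67646789550781), 90.06228637695312)
[ 0.48677194 -0.38289815  0.02      ] [ 0.48680727 -0.38092945  0.03      ]
tip 102 [ 0.4913646  -0.1559462   0.09939495] [0.00839894 0.00843423 0.00408094]
```

The rotor knob top is centred at (320,223) in this view, with nothing in the way of the fingers. I'm descending to grip it.

Emit:
{"method": "drive_tool", "body": {"plan": [[-0.0025, -0.0013, 0.03, 0, 0, 0, 0.18], [0, 0, 0.04, 0, 0, 0, 0.18], [0, 0, 0.04, 0, 0, 0, 0.18], [0, 0, 0.035, 0, 0, 0, 0.18], [0, 0, 0.025, 0, 0, 0, 0.18], [0, 0, 0.013, 0, 0, 0, 0.18], [0, 0, 0, 0, 0, 0, -1], [0, 0, 0, 0, 0, 0, -1], [0, 0, 0, 0, 0, 0, -1], [0, 0, 0, 0, 0, 0, -1]], "newtons": 50}}

```text
t: 4.95
tcp_pos: [0.4875, -0.3865, 0.0676]
tool_rot: [0.706, 0.708, -0.0, 0.001]
force: [-0.3, -0.2, -2.1]
finger_gap: 0.287
gripper_force: 49.1
```

Emit:
{"method": "drive_tool", "body": {"plan": [[0, 0, 0, 0, 0, 0, -1], [0, 0, 0, 0, 0, 0, -1]]}}

```text
t: 5.15
tcp_pos: [0.4872, -0.3865, 0.0671]
tool_rot: [0.707, 0.708, 0.0, 0.001]
force: [-0.6, 0.7, 0.4]
finger_gap: 0.292
gripper_force: 49.6
```

Emit:
{"method": "drive_tool", "body": {"plan": [[0, 0, -0.02, 0, 0, 0, -1], [0, 0, -0.04, 0, 0, 0, -1], [0, 0, -0.045, 0, 0, 0, -1], [0, 0, -0.035, 0, 0, 0, -1], [0, 0, -0.01, 0, 0, 0, -1], [0, 0, 0, 0, 0, 0, -1]]}}

```text
t: 5.75
tcp_pos: [0.4874, -0.3867, 0.2178]
tool_rot: [0.707, 0.708, -0.0, 0.002]
force: [0.3, 0.2, -2.6]
finger_gap: 0.291
gripper_force: 49.6
```

Emit:
{"method": "drive_tool", "body": {"plan": [[0.02, 0.0004, 0, 0, 0, 0, -1], [0.04, 0.001, 0, 0, 0, 0, -1], [0.04, 0.001, 0, 0, 0, 0, -1], [0.04, 0.001, 0, 0, 0, 0, -1], [0.04, 0.001, 0, 0, 0, 0, -1], [0.03, 0, 0, 0, 0, 0, -1], [0.015, 0, 0, 0, 0, 0, -1], [0.005, 0, 0, 0, 0, 0, -1], [0, 0, 0, 0, 0, 0, -1], [0, 0, 0, 0, 0, 0, -1]]}}

```text
t: 6.75
tcp_pos: [0.4914, -0.1575, 0.216]
tool_rot: [0.707, 0.707, -0.0, 0.0]
force: [-0.0, -0.8, -3.1]
finger_gap: 0.286
gripper_force: 49.5
```

Run:
```python
from h import *
st=manip.sense();print(st['tcp_pos'],R.from_quat(st['tool_rot']).as_matrix().round(4),st['force'],st['q'])
s=manip.snapshot('wrist');save(s,'w3');np.savez('w3.npz',**s,tcp_pos=st['tcp_pos'],tool_rot=st['tool_rot'])
t=manip.snapshot('scene');cv2.imwrite('pics/s3.png',cv2.resize(t['image'][130:330,230:450,::-1],None,fx=2.8,fy=2.8))
cv2.imwrite('pics/w3s.png',np.hstack([cv2.resize(s['image'][:,:,::-1],(400,300)),cv2.resize(t['image'][150:300,250:450,::-1],(400,300))]))
```

```text
[ 0.4913842  -0.15754433  0.21596157] [[-7.e-04  1.e+00  2.e-04]
 [ 1.e+00  7.e-04 -8.e-04]
 [-8.e-04  2.e-04 -1.e+00]] [-0.00584062 -0.8359623  -3.11458686] [-5.26735716e-01  4.22058724e-01  1.73570161e+00 -6.96145484e-04
  9.83254894e-01 -5.27076759e-01]
```

View pics/w3s.png

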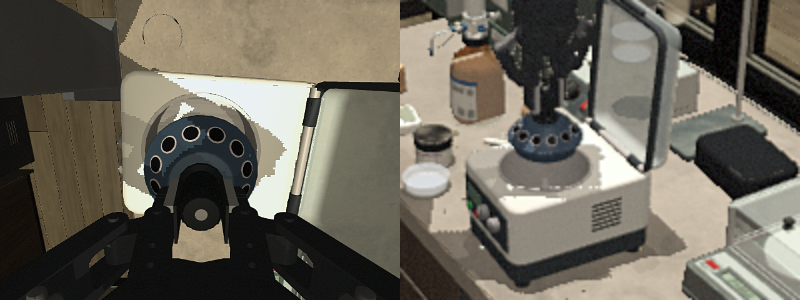

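The wrist view shows the rotor held upright over the bowl with its knob centred at about (202,215) in the half-size picture. The scene view shows it clear of the rim and the lid. I'll check the held offset before lowering.

Run:
```python
from h import *
s=dict(np.load('w3.npz'));W=cloud(s,s);v,u=np.mgrid[:480,:640]
m=(np.hypot(u-322,v-344)<40)&(W[...,2]>.222)&(W[...,2]<.236);print(m.sum(),np.nanmean(W[m],0),np.ptp(W[m],0),u[m].mean(),v[m].mean())
hou(s,s,(285,305,365,385),(18,36),.229,'knob')
b=(np.hypot(u-322,v-240)<150)&(abs(W[...,2]-.17)<.03)
p=W[b];print(b.sum(),np.nanmin(p,0),np.nanmax(p,0))
```

```text
3884 [ 0.49149051 -0.15600208  0.22838895] [0.02481415 0.02563381 0.01370605] 321.7680226570546 336.8738414006179
knob (np.float32(321.375), np.float32(334.175), np.float32(34.83)) [ 0.4914 -0.1546  0.229 ]
16390 [ 0.44557499 -0.18071413  0.16301363] [ 0.53655692 -0.1120574   0.19996566]
```

Emit:
{"method": "drive_tool", "body": {"plan": [[0, 0, 0.015, 0, 0, 0, -1], [0, 0, 0.015, 0, 0, 0, -1], [0, 0, 0.012, 0, 0, 0, -1], [0, 0, 0.004, 0, 0, 0, -1], [0, 0, 0.003, 0, 0, 0, -1], [0, 0, 0.002, 0, 0, 0, -1], [0, 0, 0, 0, 0, 0, -1]]}}

```text
t: 7.55
tcp_pos: [0.4912, -0.1563, 0.1655]
tool_rot: [0.707, 0.708, 0.0, 0.0]
force: [-0.7, 0.2, -2.8]
finger_gap: 0.286
gripper_force: 49.6
```

Emit:
{"method": "drive_tool", "body": {"plan": [[0, 0, 0.002, 0, 0, 0, -1], [0, 0, 0.002, 0, 0, 0, -1], [0, 0, 0, 0, 0, 0, -1]]}}

```text
t: 7.85
tcp_pos: [0.4909, -0.156, 0.1612]
tool_rot: [0.706, 0.708, -0.0, -0.0]
force: [0.4, 0.2, -3.6]
finger_gap: 0.289
gripper_force: 49.6
```

Emit:
{"method": "drive_tool", "body": {"plan": [[0, 0, 0.002, 0, 0, 0, -1], [0, 0, 0.002, 0, 0, 0, -1], [0, 0, 0, 0, 0, 0, -1]]}}

```text
t: 8.15
tcp_pos: [0.4908, -0.156, 0.157]
tool_rot: [0.707, 0.708, -0.0, -0.0]
force: [0.1, 0.3, -2.9]
finger_gap: 0.286
gripper_force: 49.6
```

Emit:
{"method": "drive_tool", "body": {"plan": [[0, 0, 0.002, 0, 0, 0, -1], [0, 0, 0.002, 0, 0, 0, -1], [0, 0, 0, 0, 0, 0, -1]]}}

```text
t: 8.45
tcp_pos: [0.4908, -0.156, 0.153]
tool_rot: [0.707, 0.708, -0.0, -0.0]
force: [-0.6, 0.1, -2.2]
finger_gap: 0.288
gripper_force: 49.6
```

Emit:
{"method": "drive_tool", "body": {"plan": [[0, 0, 0.002, 0, 0, 0, -1], [0, 0, 0.001, 0, 0, 0, -1], [0, 0, 0, 0, 0, 0, -1]]}}

```text
t: 8.75
tcp_pos: [0.4909, -0.1561, 0.1501]
tool_rot: [0.707, 0.708, -0.0, -0.0]
force: [-0.5, 0.7, -3.5]
finger_gap: 0.289
gripper_force: 49.6
```

Emit:
{"method": "drive_tool", "body": {"plan": [[0, 0, 0.002, 0, 0, 0, -1], [0, 0, 0.002, 0, 0, 0, -1], [0, 0, 0.001, 0, 0, 0, -1], [0, 0, 0, 0, 0, 0, -1]]}}

```text
t: 9.15
tcp_pos: [0.4909, -0.1561, 0.1451]
tool_rot: [0.707, 0.708, -0.0, -0.0]
force: [-0.6, 0.0, -3.1]
finger_gap: 0.287
gripper_force: 49.4
```

Emit:
{"method": "drive_tool", "body": {"plan": [[0, 0, 0.001, 0, 0, 0, -1], [0, 0, 0.001, 0, 0, 0, -1], [0, 0, 0, 0, 0, 0, -1]]}}

```text
t: 9.45
tcp_pos: [0.4911, -0.1562, 0.1435]
tool_rot: [0.707, 0.708, 0.0, 0.0]
force: [-0.4, 0.7, 0.7]
finger_gap: 0.292
gripper_force: 49.6
```

Emit:
{"method": "drive_tool", "body": {"plan": [[0, 0, 0, 0, 0, 5, -1], [0, 0, 0, 0, 0, 5, -1], [0, 0, 0, 0, 0, 5, -1], [0, 0, 0, 0, 0, 0, -1]]}}

```text
t: 9.85
tcp_pos: [0.4915, -0.1562, 0.1436]
tool_rot: [0.793, 0.609, 0.0, 0.001]
force: [1.1, 0.7, 0.1]
finger_gap: 0.287
gripper_force: 49.6
```

Emit:
{"method": "drive_tool", "body": {"plan": [[0, 0, 0, 0, 0, 5, -1], [0, 0, 0, 0, 0, 5, -1], [0, 0, 0, 0, 0, 0, -1]]}}

```text
t: 10.15
tcp_pos: [0.4915, -0.1563, 0.1436]
tool_rot: [0.842, 0.539, 0.0, 0.001]
force: [1.0, -0.3, -0.7]
finger_gap: 0.287
gripper_force: 49.6
```

Emit:
{"method": "drive_tool", "body": {"plan": [[0, 0, 0, 0, 0, 5, -1], [0, 0, 0, 0, 0, 5, -1], [0, 0, 0, 0, 0, 0, -1]]}}

```text
t: 10.45
tcp_pos: [0.4908, -0.1561, 0.1432]
tool_rot: [0.886, 0.464, -0.0, -0.0]
force: [0.3, 0.4, -2.4]
finger_gap: 0.288
gripper_force: 49.4
```

Emit:
{"method": "drive_tool", "body": {"plan": [[0, 0, 0, 0, 0, 5, -1], [0, 0, 0, 0, 0, 5, -1], [0, 0, 0, 0, 0, 0, -1]]}}

```text
t: 10.75
tcp_pos: [0.4907, -0.1562, 0.1433]
tool_rot: [0.923, 0.385, -0.0, -0.0]
force: [-0.8, -0.4, 0.2]
finger_gap: 0.29
gripper_force: 49.7
```

Emit:
{"method": "drive_tool", "body": {"plan": [[0, 0, 0, 0, 0, 5, -1], [0, 0, 0, 0, 0, 5, -1], [0, 0, 0, 0, 0, 0, -1]]}}

```text
t: 11.05
tcp_pos: [0.4911, -0.1562, 0.1435]
tool_rot: [0.953, 0.303, 0.0, 0.0]
force: [-0.1, 0.3, 0.0]
finger_gap: 0.285
gripper_force: 49.7
```

Run:
```python
from h import *
st=manip.sense();print(st['force'],st['ft_torque'],R.from_quat(st['tool_rot']).as_euler('xyz',degrees=True),st['tau'])
```

```text
[-0.13952729  0.31363847  0.033276  ] [ 0.07977414 -0.03658569 -0.00221596] [ 1.79982966e+02 -9.53871987e-03  3.53197593e+01] [-2.30467985e-01 -3.80406976e+01 -1.13766602e+01 -9.68988938e-02
  4.56996029e-03  3.06669725e-01]
```

Emit:
{"method": "drive_tool", "body": {"plan": [[0, 0, 0.0005, 0, 0, 3, -1], [0, 0, 0, 0, 0, 3, -1], [0, 0, 0, 0, 0, 3, -1], [0, 0, 0, 0, 0, 0, -1]]}}

```text
t: 11.45
tcp_pos: [0.4913, -0.1564, 0.1431]
tool_rot: [0.974, 0.228, 0.0, 0.0]
force: [0.1, 0.3, 0.9]
finger_gap: 0.287
gripper_force: 49.8
```

Emit:
{"method": "drive_tool", "body": {"plan": [[0, 0, 0, 0, 0, 3, -1], [0, 0, 0, 0, 0, 3, -1], [0, 0, 0, 0, 0, 3, -1], [0, 0, 0, 0, 0, 0, -1]]}}

```text
t: 11.85
tcp_pos: [0.4913, -0.1564, 0.1431]
tool_rot: [0.989, 0.15, 0.0, 0.0]
force: [0.1, -0.2, 1.9]
finger_gap: 0.287
gripper_force: 49.8
```

Emit:
{"method": "drive_tool", "body": {"plan": [[0, 0, 0, 0, 0, 3, -1], [0, 0, 0, 0, 0, 3, -1], [0, 0, 0, 0, 0, 3, -1], [0, 0, 0, 0, 0, 0, -1]]}}

```text
t: 12.25
tcp_pos: [0.4912, -0.1563, 0.143]
tool_rot: [0.997, 0.072, 0.0, 0.0]
force: [1.3, -0.3, 1.7]
finger_gap: 0.285
gripper_force: 49.9
```

Emit:
{"method": "drive_tool", "body": {"plan": [[0, 0, 0, 0, 0, 3, -1], [0, 0, 0, 0, 0, 3, -1], [0, 0, 0, 0, 0, 3, -1], [0, 0, 0, 0, 0, 0, -1]]}}

```text
t: 12.65
tcp_pos: [0.4911, -0.1563, 0.1429]
tool_rot: [1.0, -0.006, 0.0, 0.0]
force: [0.7, 0.1, 1.7]
finger_gap: 0.287
gripper_force: 49.9
```

Run:
```python
from h import *
st=manip.sense();print(st['force'],st['ft_torque'],R.from_quat(st['tool_rot']).as_euler('xyz',degrees=True),st['tau'],st['q'])
s=manip.snapshot('wrist');save(s,'w4');np.savez('w4.npz',**s,tcp_pos=st['tcp_pos'],tool_rot=st['tool_rot'])
```

```text
[0.74906134 0.11643576 1.73594954] [-0.02411226 -0.06625206 -0.05593575] [ 1.79982043e+02 -2.08265781e-02 -7.28776630e-01] [ 9.94051946e-02 -3.70884275e+01 -1.08118236e+01 -2.88286610e-03
  7.55527080e-02  1.34853967e-01] [-5.25071754e-01  5.36232348e-01  1.80174260e+00 -1.31983900e-04
  8.03147252e-01  1.05853581e+00]
```

View pics/w4.png

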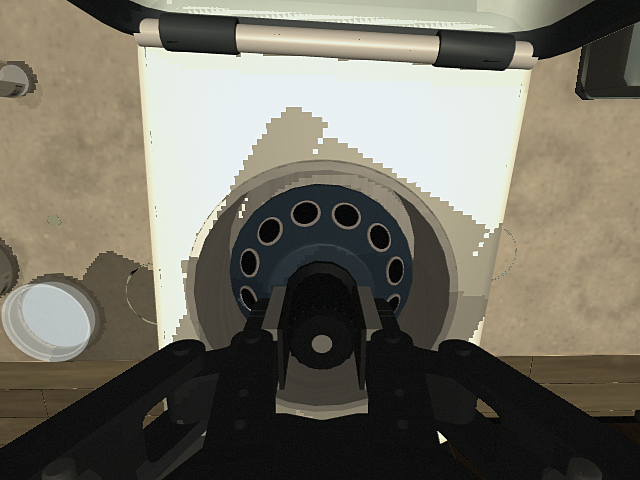

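The wrist view shows the rotor upright on the spindle with the knob still between the fingers. The pockets at (305,213) and (347,215) haven't moved in the tool frame, so nothing has slipped. The force dipped 35° into the turn, so I'll go to the equivalent angle (90° on) in finer steps.

Emit:
{"method": "drive_tool", "body": {"plan": [[0, 0, 0, 0, 0, 5, -1], [0, 0, 0, 0, 0, 5, -1], [0, 0, 0, 0, 0, 5, -1], [0, 0, 0, 0, 0, 5, -1], [0, 0, 0, 0, 0, 5, -1], [0, 0, 0, 0, 0, 0, -1]]}}

```text
t: 13.3
tcp_pos: [0.491, -0.1562, 0.1429]
tool_rot: [0.975, -0.223, 0.0, 0.0]
force: [0.4, 0.6, 1.9]
finger_gap: 0.282
gripper_force: 49.9
```

Emit:
{"method": "drive_tool", "body": {"plan": [[0, 0, 0, 0, 0, 2, -1], [0, 0, 0, 0, 0, 1, -1], [0, 0, 0, 0, 0, 0, -1]]}}

```text
t: 13.6
tcp_pos: [0.4911, -0.1561, 0.1429]
tool_rot: [0.969, -0.249, 0.0, 0.0]
force: [-0.3, -0.7, 1.6]
finger_gap: 0.283
gripper_force: 49.9
```

Emit:
{"method": "drive_tool", "body": {"plan": [[0, 0, 0, 0, 0, 2, -1], [0, 0, 0, 0, 0, 0, -1]]}}

```text
t: 13.8
tcp_pos: [0.491, -0.1561, 0.1428]
tool_rot: [0.964, -0.266, 0.0, -0.0]
force: [1.1, 0.6, 1.9]
finger_gap: 0.291
gripper_force: 49.9
```

Emit:
{"method": "drive_tool", "body": {"plan": [[0, 0, 0, 0, 0, 2, -1], [0, 0, 0, 0, 0, 0, -1]]}}

```text
t: 14.0
tcp_pos: [0.4911, -0.156, 0.1428]
tool_rot: [0.959, -0.283, 0.0, -0.0]
force: [-0.2, 0.8, 1.4]
finger_gap: 0.289
gripper_force: 49.9
```

Emit:
{"method": "drive_tool", "body": {"plan": [[0, 0, 0, 0, 0, 2, -1], [0, 0, 0, 0, 0, 0, -1]]}}

```text
t: 14.2
tcp_pos: [0.4908, -0.156, 0.1426]
tool_rot: [0.954, -0.299, -0.0, 0.0]
force: [0.6, -0.2, -3.1]
finger_gap: 0.287
gripper_force: 49.4
```

Emit:
{"method": "drive_tool", "body": {"plan": [[0, 0, 0, 0, 0, 2, -1], [0, 0, 0, 0, 0, 0, -1]]}}

```text
t: 14.4
tcp_pos: [0.4905, -0.1561, 0.1423]
tool_rot: [0.949, -0.316, -0.001, 0.0]
force: [0.1, -0.3, -2.5]
finger_gap: 0.282
gripper_force: 49.4
```

Emit:
{"method": "drive_tool", "body": {"plan": [[0, 0, 0, 0, 0, 2, -1], [0, 0, 0, 0, 0, 0, -1]]}}

```text
t: 14.6
tcp_pos: [0.4906, -0.156, 0.1424]
tool_rot: [0.943, -0.332, -0.001, -0.0]
force: [0.7, 0.0, -3.2]
finger_gap: 0.287
gripper_force: 49.4
```

It dropped: the force is back to the bare weight. I'll go back 2° to the middle of the slot and lower it.

Emit:
{"method": "drive_tool", "body": {"plan": [[0, 0, 0, 0, 0, -2, -1], [0, 0, 0.001, 0, 0, 0, -1], [0, 0, 0.001, 0, 0, 0, -1], [0, 0, 0, 0, 0, 0, -1]]}}

```text
t: 15.0
tcp_pos: [0.4907, -0.156, 0.1405]
tool_rot: [0.949, -0.316, -0.0, -0.0]
force: [0.0, 0.3, -2.4]
finger_gap: 0.286
gripper_force: 49.4
```

Emit:
{"method": "drive_tool", "body": {"plan": [[0, 0, 0.002, 0, 0, 0, -1], [0, 0, 0.001, 0, 0, 0, -1], [0, 0, 0, 0, 0, 0, -1]]}}

```text
t: 15.3
tcp_pos: [0.4908, -0.156, 0.1376]
tool_rot: [0.949, -0.316, -0.0, -0.0]
force: [-0.2, -0.1, -3.2]
finger_gap: 0.289
gripper_force: 49.4
```

Emit:
{"method": "drive_tool", "body": {"plan": [[0, 0, 0.001, 0, 0, 0, -1], [0, 0, 0.001, 0, 0, 0, -1], [0, 0, 0, 0, 0, 0, -1]]}}

```text
t: 15.6
tcp_pos: [0.4909, -0.156, 0.1357]
tool_rot: [0.949, -0.317, -0.0, -0.0]
force: [-0.6, 0.1, -2.9]
finger_gap: 0.287
gripper_force: 49.4
```

Emit:
{"method": "drive_tool", "body": {"plan": [[0, 0, 0.001, 0, 0, 0, -1], [0, 0, 0.0005, 0, 0, 0, -1], [0, 0, 0, 0, 0, 0, -1]]}}

```text
t: 15.9
tcp_pos: [0.4911, -0.1562, 0.1345]
tool_rot: [0.949, -0.317, 0.0, 0.0]
force: [-0.1, -0.2, 0.2]
finger_gap: 0.287
gripper_force: 49.7
```

Emit:
{"method": "drive_tool", "body": {"plan": [[0, 0, 0.0007, 0, 0, 0, -1], [0, 0, 0, 0, 0, 0, -1], [0, 0, 0, 0, 0, 0, -1]]}}

```text
t: 16.2
tcp_pos: [0.4912, -0.1562, 0.1339]
tool_rot: [0.949, -0.317, 0.0, 0.0]
force: [-0.3, 0.1, 1.8]
finger_gap: 0.289
gripper_force: 49.9
```

The load comes back on 9 mm lower, so the rotor is seated. I'm releasing it with a partial opening and lifting straight up.

Emit:
{"method": "drive_tool", "body": {"plan": [[0, 0, 0, 0, 0, 0, 0.1], [0, 0, 0, 0, 0, 0, 0.1], [0, 0, 0, 0, 0, 0, 0.1], [0, 0, -0.005, 0, 0, 0, 0.1], [0, 0, -0.01, 0, 0, 0, 0.1], [0, 0, -0.02, 0, 0, 0, 0.1], [0, 0, -0.04, 0, 0, 0, 0.1], [0, 0, -0.04, 0, 0, 0, 0.1], [0, 0, 0, 0, 0, 0, 0.1]]}}

```text
t: 17.1
tcp_pos: [0.4943, -0.1579, 0.2548]
tool_rot: [0.949, -0.316, 0.007, 0.001]
force: [0.8, -0.8, -0.1]
finger_gap: 0.551
gripper_force: 0.0
```

Run:
```python
from h import *
st=manip.sense();print(st['tcp_pos'],st['q'])
s=manip.snapshot('wrist');save(s,'w5');W=cloud(s,st);v,u=np.mgrid[:480,:640]
m=(np.hypot(W[...,0]-.491,W[...,1]+.1555)<.02)&(W[...,2]>.135)&(W[...,2]<.17);print('knob top',m.sum(),np.nanmean(W[m],0),np.median(W[m][:,2]))
t=manip.snapshot('scene');s=manip.snapshot('top');W=cloud(s);Wt=cloud(t)
for n,w in(('top',W),('scene',Wt)):
    d=w[np.isfinite(w[...,2])&(w[...,2]>.15)&(w[...,2]<.33)&(abs(w[...,1]+.155)<.07)&(w[...,0]>.55)&(w[...,0]<.68)];print(n,len(d),np.percentile(d,[1,50,99],axis=0).round(3))
m=(np.hypot(W[...,0]-.491,W[...,1]+.1555)<.02);
cv2.imwrite('pics/s5.png',np.hstack([cv2.resize(t['image'][130:310,240:480,::-1],(400,300)),cv2.resize(s['image'][150:290,240:420,::-1],(400,300))]))
```

```text
[ 0.49429198 -0.15786759  0.25477113] [-5.24740714e-01  3.68037691e-01  1.69399351e+00  3.04486869e-05
  1.06624701e+00  1.68990942e+00]
knob top 1184 [ 0.4921268  -0.1570108   0.14620528] 0.14709763387155309
top 1514 [[ 0.6   -0.224  0.153]
 [ 0.62  -0.163  0.303]
 [ 0.636 -0.09   0.315]]
scene 1830 [[ 0.596 -0.219  0.152]
 [ 0.624 -0.125  0.228]
 [ 0.634 -0.088  0.314]]
```

View pics/s5.png

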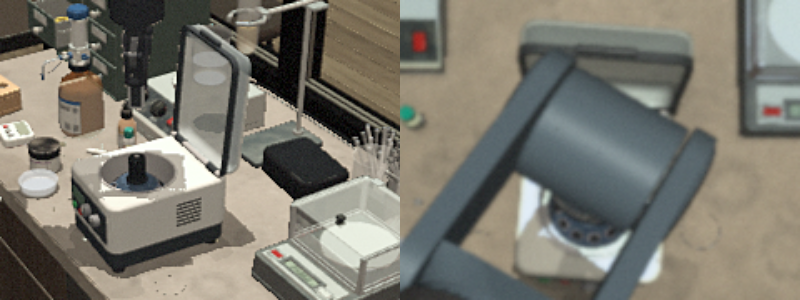

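The knob top is 0.147 m above the bench, so the rotor is home. The picture shows it low in the bowl with the lid still upright. Before going over the lid, I'll check the space behind it and the centrifuge's yaw.

Run:
```python
from h import *
for n in('top0','scene0'):
    s=dict(np.load(n+'.npz'));w=cloud(s);f=np.isfinite(w[...,2])
    for (a,b) in((.645,.70),(.70,.78)):
        for z0 in(.1,.2,.3,.4):
            d=w[f&(w[...,0]>a)&(w[...,0]<b)&(w[...,1]>-.26)&(w[...,1]<-.04)&(w[...,2]>z0)&(w[...,2]<z0+.1)]
            if len(d)>3: print(n,a,z0,len(d),d.min(0).round(3),d.max(0).round(3))
s=dict(np.load('top0.npz'));w=cloud(s)
lid=w[np.isfinite(w[...,2])&(w[...,2]>.29)&(w[...,2]<.33)&(abs(w[...,1]+.155)<.1)&(w[...,0]>.57)&(w[...,0]<.66)]
print(cv2.minAreaRect(lid[:,:2].astype(np.float32)))
print(np.percentile(lid,[1,99],axis=0))
```

```text
top0 0.7 0.2 484 [ 0.72  -0.09   0.216] [ 0.78  -0.041  0.3  ]
top0 0.7 0.3 381 [ 0.733 -0.079  0.3  ] [ 0.772 -0.042  0.34 ]
scene0 0.7 0.2 465 [ 0.715 -0.098  0.212] [ 0.78 -0.04  0.3 ]
scene0 0.7 0.3 259 [ 0.727 -0.089  0.3  ] [ 0.771 -0.043  0.341]
((0.6183444857597351, -0.1643710434436798), (0.14794644713401794, 0.03436713665723801), 85.96578979492188)
[[ 0.59827325 -0.23657953  0.29446705]
 [ 0.6364292  -0.09181163  0.31444641]]
```

Emit:
{"method": "drive_tool", "body": {"plan": [[0, 0, -0.03, 0, 0, 0, -1], [0, 0, -0.03, 0, 0, -7.4, -1], [0, 0, -0.03, 0, 0, -7.4, -1], [0, 0, -0.03, 0, 0, -7.4, -1], [0, 0, 0, 0, 0, -7.4, -1], [0, 0, 0, 0, 0, -7.4, -1], [0, 0, 0, 0, 0, 0, -1]]}}

```text
t: 17.95
tcp_pos: [0.4903, -0.1558, 0.3671]
tool_rot: [1.0, 0.001, -0.002, -0.001]
force: [-0.2, 0.5, 0.3]
finger_gap: -0.001
gripper_force: 0.0
```

Emit:
{"method": "drive_tool", "body": {"plan": [[0.02, 0.01, -0.005, 0, 0, 0, -1], [0.035, 0, 0, 0, 0, 0, -1], [0.04, 0, 0, 0, 0, 0, -1], [0.04, 0, 0, 0, 0, 0, -1], [0.03, 0, 0, 0, 0, 0, -1], [0.015, 0, 0, 0, 0, 0, -1], [0, 0, 0, 0, 0, 0, -1], [0, 0, 0.02, 0, 0, 0, -1], [0, 0, 0.03, 0, 0, 0, -1], [0, 0, 0.02, 0, 0, 0, -1]]}}

```text
t: 18.95
tcp_pos: [0.6688, -0.1654, 0.3008]
tool_rot: [1.0, -0.0, -0.002, -0.001]
force: [0.3, -0.4, 0.0]
finger_gap: 0.003
gripper_force: 0.0
```

Emit:
{"method": "drive_tool", "body": {"plan": [[-0.005, 0, 0, 0, 0, 0, -1], [-0.01, 0, 0, 0, 0, 0, -1], [-0.01, 0, 0, 0, 0, 0, -1], [-0.01, 0, 0, 0, 0, 0, -1], [-0.01, 0, 0, 0, 0, 0, -1]]}}

```text
t: 19.45
tcp_pos: [0.6267, -0.1662, 0.3062]
tool_rot: [1.0, 0.001, 0.003, 0.001]
force: [3.8, 0.6, 2.6]
finger_gap: -0.006
gripper_force: 1.8
```

Emit:
{"method": "drive_tool", "body": {"plan": [[-0.0165, 0, 0, 0, 0, 0, -1], [-0.0165, 0, 0, 0, 0, 0, -1], [-0.0165, 0, 0, 0, 0, 0, -1], [-0.0195, 0, 0.006, 0, 0, 0, -1], [-0.0195, 0, 0.006, 0, 0, 0, -1], [-0.0195, 0, 0.006, 0, 0, 0, -1]]}}

```text
t: 20.05
tcp_pos: [0.5172, -0.166, 0.2864]
tool_rot: [1.0, 0.001, 0.001, 0.001]
force: [3.1, 0.6, 0.5]
finger_gap: 0.001
gripper_force: 1.1
```

Emit:
{"method": "drive_tool", "body": {"plan": [[-0.0165, 0, 0.0125, 0, 0, 0, -1], [-0.0165, 0, 0.0125, 0, 0, 0, -1], [-0.0165, 0, 0.0125, 0, 0, 0, -1]]}}

```text
t: 20.35
tcp_pos: [0.4676, -0.1662, 0.2487]
tool_rot: [1.0, 0.001, 0.001, 0.001]
force: [1.7, 0.5, 1.2]
finger_gap: 0.005
gripper_force: 0.9
```

Contact is steady at about 2–3 N. Next I follow the arc down to closed.

Emit:
{"method": "drive_tool", "body": {"plan": [[-0.012, 0, 0.015, 0, 0, 0, -1], [-0.01, 0, 0.015, 0, 0, 0, -1], [-0.008, 0, 0.015, 0, 0, 0, -1], [-0.005, 0, 0.012, 0, 0, 0, -1], [-0.003, 0, 0.01, 0, 0, 0, -1], [0, 0, 0.006, 0, 0, 0, -1]]}}

```text
t: 20.95
tcp_pos: [0.4284, -0.1657, 0.175]
tool_rot: [1.0, 0.001, -0.002, -0.0]
force: [-1.2, 0.1, 1.6]
finger_gap: -0.002
gripper_force: 0.9
```

Emit:
{"method": "drive_tool", "body": {"plan": [[0, 0, 0.003, 0, 0, 0, -1], [0, 0, 0.002, 0, 0, 0, -1], [0, 0, 0, 0, 0, 0, -1]]}}

```text
t: 21.25
tcp_pos: [0.4306, -0.1663, 0.1702]
tool_rot: [1.0, 0.001, 0.0, 0.0]
force: [0.4, -0.3, -0.4]
finger_gap: -0.004
gripper_force: 0.0
```

Emit:
{"method": "drive_tool", "body": {"plan": [[0, 0, 0.002, 0, 0, 0, -1], [0, 0, 0.001, 0, 0, 0, -1], [0, 0, 0, 0, 0, 0, -1]]}}

```text
t: 21.55
tcp_pos: [0.4309, -0.1665, 0.1698]
tool_rot: [1.0, 0.001, 0.001, 0.001]
force: [-4.8, 2.7, 23.0]
finger_gap: 0.001
gripper_force: 11.2
```

Run:
```python
from h import *
st=manip.sense();print(st['force'])
t=manip.snapshot('scene');w=cloud(t);f=np.isfinite(w[...,2])
d=w[f&(w[...,2]>.135)&(w[...,2]<.2)&(w[...,0]>.41)&(w[...,0]<.60)&(abs(w[...,1]+.155)<.06)]
for x in np.arange(.41,.6,.03):
    e=d[abs(d[:,0]-x)<.015];print(round(x,2),len(e),np.percentile(e[:,2],[5,50,95]).round(4) if len(e) else '')
cv2.imwrite('pics/s6.png',cv2.resize(t['image'][150:310,230:430,::-1],(750,600)))
```

```text
[-4.77276456  2.68106126 22.9858818 ]
0.41 294 [0.1495 0.1572 0.1915]
0.44 245 [0.1545 0.1575 0.1832]
0.47 227 [0.155  0.1571 0.1596]
0.5 261 [0.1549 0.1574 0.1602]
0.53 302 [0.1547 0.1573 0.1601]
0.56 294 [0.1542 0.1573 0.1603]
0.59 129 [0.1532 0.1565 0.1594]
```

View pics/s6.png

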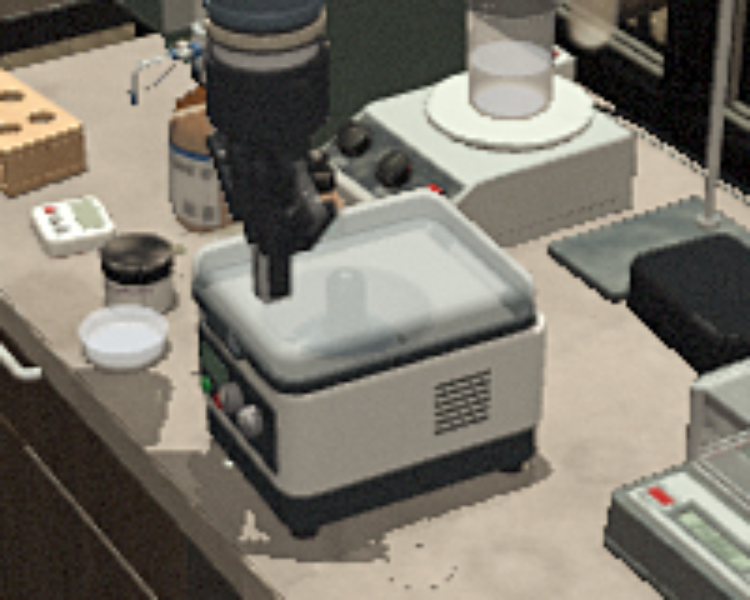

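The lid lies flat on the centrifuge at z ≈ 0.157 all along, with the rotor visible inside and the fingers pressing on its front part at (272,295). I'll retreat and hand in.

Emit:
{"method": "drive_tool", "body": {"plan": [[0, 0, -0.005, 0, 0, 0, -1], [0, 0, -0.02, 0, 0, 0, -1], [0, 0, -0.04, 0, 0, 0, -1], [0, 0, -0.04, 0, 0, 0, -1], [0, 0, 0, 0, 0, 0, -1], [0, 0, 0, 0, 0, 0, -1], [0, 0, 0, 0, 0, 0, -1]]}}

```text
t: 22.3
tcp_pos: [0.4299, -0.1657, 0.2712]
tool_rot: [1.0, 0.001, -0.001, -0.001]
force: [-0.4, 0.5, -0.5]
finger_gap: 0.005
gripper_force: 0.0
```

Run:
```python
from h import *
w=cloud(manip.snapshot('scene'));f=np.isfinite(w[...,2])
for x in(.42,.5,.58):
    e=w[f&(abs(w[...,0]-x)<.012)&(abs(w[...,1]+.155)<.05)&(w[...,2]>.13)&(w[...,2]<.2)];print(x,np.median(e[:,2]))
print(manip.sense()['force'],manip.sign_off())
```

```text
0.42 0.1559513835006252
0.5 0.15737977309838747
0.58 0.1573588883618155
the job is handed in; nothing more can be done
[-0.54756589  1.13202997  0.27977127] None
```

The rotor is seated over the drive key and released, the lid is fully closed, the arm is clear, and the job was handed in at about 22 s; the hand-in returned no verdict.

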